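# Pack the ink roller away and fasten the case

### The job

Pack up the printing kit: lift the ink roller off the inking slab and lay it flat in the empty front bay of the open plywood case. Then close the lid fully, and after that swing the steel hasp over from the lid and down the front until it sits flat over the catch. Leave the scraper and the paint bottles where they are.

Things in the scene. Friction and masses are not known exactly. Their poses are not given: they have to be found in the camera images.
- case: Fixed open plywood case, 170 mm deep (x) by 280 mm wide (y). Origin: centre of its underside; x points from the front (hasp and catch side, towards the robot) to the back (lid hinge), z up. Lower half 70 mm high, walls 8 mm, floor 6 mm. A divider 6 mm thick, 50 mm high at x = +21 to +27 mm parts the empty front bay from a narrow rear bay holding two small tins
- front_bay (a point): centre of the front bay's floor (case x = -28, z = 6 mm); the bay spans 98 mm along case x and 264 mm along case y
- catch (a point): outer end of the catch, a small steel staple 15 mm wide on the middle of the case's front face, standing out 15 mm from it at z = 56 mm
- lid (a joint): angle of the case's lid (rad): 0 fully closed, 1.57 standing straight up, at most 1.75. A shallow tray, 170 by 280 by 30 mm, hinged along the case's back top edge (case x = +85, z = 71 mm, axis along case y); closed, its top is at z = 101 mm. Stiff hinge (0.7 N m): it stays at any angle and must be pushed all the way down
- lid_edge (a point): middle of the lid's outer front edge (the corner of its top and front faces), which is uppermost when the lid stands open; the hasp is hinged here
- hasp (a joint): angle of the steel hasp relative to the lid (rad), hinged on the lid's outer front edge (lid closed: case x = -89, z = 101 mm, axis along case y): 0 flat down the case's front over the catch, 1.57 straight out in front, 3.14 standing up from the closed lid, more: leaning back over it (limit 3.9). Slightly stiff, stays where left
- hasp_tip (a point): centre of the hasp's rolled lip at its free end, 60 mm from its hinge. The hasp is a plate 52 mm wide (along case y), 67 mm long, 4 mm thick with a slot for the catch; the lip is a 14 mm thick bar over the full width, standing out 15 mm in front of the hinge axis, farther than the catch does
- brayer: Ink roller (brayer) lying on the slab: black rubber roller 60 mm long, 36 mm in diameter (70 mm wide over its steel fork) at its +x end, round wooden handle to -x; 188 mm long (x -100 to +88 mm), 36 mm high, 0.15 to 0.28 kg. Origin: at its underside, 70 mm behind the roller's axis; z up
- brayer_grip (a point): point on the handle's axis where it is 24 mm in diameter, 18 mm above the underside; the handle has this diameter from body x = -38 to +6 mm and thickens to 36 mm at its butt
- brayer_roller (a point): centre of the rubber roller
- brayer_butt (a point): on the handle's axis, 10 mm before its butt end
- slab: fixed white inking slab, 260 mm (x) by 270 mm (y), 6 mm thick; origin under its centre
- scraper: bystander on the slab: scraper with dark wooden handle and steel blade, 153 mm long, 18 mm high; origin near its middle, blade to +x
- paint0: bystander: white paint bottle, 72 mm in diameter, 205 mm high
- paint1: bystander: yellow paint bottle, same size
- paint2: bystander: red paint bottle, same size
- paint3: bystander: green paint bottle, same size
- paint4: bystander: blue paint bottle, same size
There are look-alikes about, which are no part of the job. What is shaped like the brayer but orange or purple is not meant.

How it is judged (in metres and radians):
On the way, in this order (a step that is already met when the one before it is completed fails the run):
1. the ink roller lies released in the front bay of the case (x of brayer_roller in the frame of case between -0.078 and 0.022 m and x of brayer_butt in the frame of case between -0.078 and 0.022 m and z of each of brayer_roller, brayer_butt in the frame of case below 0.045 m and y of brayer_grip in the frame of case between -0.13 and 0.13 m and contact force between the fingers and brayer below 0.1 N and linear speed of brayer below 0.03 m/s), for 0.2 s.
2. the lid is fully closed (value of joint lid below 0.05 rad), for 0.2 s.
3. with the lid closed, the hasp is swung down flat over the catch (value of joint hasp below 0.12 rad and value of joint lid below 0.05 rad), for 0.2 s.
At the end, for the whole second after the job is handed in: Ink roller at rest within the front bay (roller centre and handle end both inside, under 45 mm above the case's underside), lid closed to within 0.05 rad, hasp within 0.12 rad of flat over the catch; scraper and bottles moved less than 40 mm (all of step 3 and x of brayer_roller in the frame of case between -0.078 and 0.022 m and x of brayer_butt in the frame of case between -0.078 and 0.022 m and z of each of brayer_roller, brayer_butt in the frame of case below 0.045 m and y of brayer_grip in the frame of case between -0.13 and 0.13 m and linear speed of brayer below 0.03 m/s); the robot touches nothing.
It fails at once if the scraper or a paint bottle is moved more than 40 mm (distance of any of scraper, paint0, paint1, paint2, paint3, paint4 from where it was at the start of the episode above 0.04 m).
It also fails if it takes over 69 s, if anything falls off the work surface, if the arm or the gripper's body presses on something with over 40 N, if the wrist force passes 120 N, or if a joint passes its speed limit or range.

### The arm

A 6-joint arm with a two-finger parallel gripper is mounted at the origin on the work surface. World frame = base frame: x ahead of the robot, y to its left, z up, the work surface at z = 0. Lengths are in mm, angles in rad, forces in N, time in s.
With the tool pointing down it reaches from about 150 to 775 mm from the base axis. Payload 6.1 kg.
Tool frame: the origin (TCP) lies on the centre line of the jaws, within the pads' length; the fingertips stand 17 mm ahead of it and the grasp point (between the pads) lies 2 mm behind it; z points along the fingers, y is the line along which they close (so a half turn about z gives the same grasp; the last joint's range is limited). The gripper opens to 85 mm and grips with 20 to 120 N. Pads are 22 mm wide; open, the fingers measure 114 mm over their backs; the gripper's body (76 mm by 85 mm) begins 54 mm behind the grasp point. The pads swing forward as they close: fully open they stand 13 mm farther back than shut.
Start: joints at [1.204, 0.126, -0.04, 1.405, 0, 1.571], TCP at [188.273, 490.063, 248.295] pointing down, gripper open.
Joint ranges: [-2.72, 2.72], [-0.95, 1.95], [-1.27, 1.35], [-1.78, 2.02], [-1.46, 1.47], [-3.14, 3.14]. Speed limits (rad/s): [2.39, 2.39, 3.01, 3.14, 3.14, 3.14].

### API

Orientations are given as a rotation vector (axis times angle).
In Python, from plant import get_obs, snapshot, calibration, job_done, boxes_of, masks_of gives the robot as it stands.
- The arm moves only by the tool jog_arm, never from a script. Its argument "motion" is a list of rows, each a list of 3 entries, a list of its own where there are three numbers: the closure, from 0 (fully open) to 1 (shut), then the shift along the tool's x, y, z in cm, then the turn, a rotation vector about the tool's x, y, z in rad. In form: [[fingers, [x, y, z], [rx, ry, rz]], ...]. A call has 1 to 8 rows; each row is the pose to reach, as a shift and turn from the pose commanded when the call began, along the tool's axes at that moment; what a row does not reach only later rows make up. A row lasts 1/12 s, in which the tool goes at most 41.7 mm and 7.16 degrees, less where a joint would pass 70% of its speed; a pose out of reach is approached as far as the arm can. A call with a gripper value outside its range is refused whole. The fingers move at their own pace and stop on an object; the grip force is fixed at half the most. Time passes only in rows, so rows that repeat a pose let the fingers close. It gives the time, the measured TCP pose, the force, the opening and the grip force at its end, in the units of the state.
- get_obs(): the state, without advancing time (a new reading comes with each control period).
- snapshot(name): name is "scene" or "side" or "wrist"; returns the picture (480x640x3 uint8, blue, green, red); there is no depth.
- calibration(name): a dict with "fov_y" (degrees; the focal length in pixels is half the picture's height over the tangent of half this angle, whatever the lens; pixels are square), "cx", "cy" (the principal point, pixels), "dist_coeffs" ([k1, k2, p1, p2, k3] as OpenCV has them; the pictures are not rectified), "eye" and "orientation" of the camera in the world. Camera axes: x right, y up, looking along -z (the intrinsics and any distortion apply to the point x, -y, -z); pixel columns grow to the right and rows downward; lengths in mm; the calibration is good to about 2 mm. A picture is of the moment at which its call begins: read the wrist's pose just before it. calibration takes no time and is no camera call; for the wrist camera it gives the pose at the moment of the call.
- job_done(): hands the job in; it is judged then, once.
Trained networks look in the newest picture that a camera, given by its name, has taken for a name from the list of things; names that differ only in an ending like _2 or _b are one class to them, and where a whole thing is asked for, a point or a joint stands for the part that bears it (a point fixed in the world has none). Each returns a list of dicts, best first, with "score" (0 to 1); they miss things now and then, are a little off and sometimes report something else, mostly with a low value. They report only what shows in the picture. A call takes as long as a camera call. They do not tell look-alikes from the thing itself.
- boxes_of(camera, name): "centre" ([x, y, z] in mm, in world coordinates, good to about 4 mm: the middle of the surface that is visible of it).
- masks_of(camera, name): "region" (480x640 bool, what is visible of it).
The state is a dict: "t": time; "qpos": joint angles; "joint_velocities": joint speeds; "joint_torque": joint torques, N m; "ee_pos": TCP position; "tcp_rot": TCP orientation; "force": force on the tool from outside, world axes, zero at the start; "torque": the same for the moment, N m; "gripper_width": opening from 0.0 (shut) to 1.0 (fully open); "grasp_force": force on a finger pad.
Only numpy, scipy, OpenCV 4.12 (cv2) and the standard library are available. Lean on these libraries where they do the work, as an engineer would, in place of code of your own. Each camera call takes 0.05 s, during which the arm holds its last target. There are 200 camera calls.

## Working session

There is one attempt and no reset: what is moved stays moved. The work goes in short steps, Python scripts to look and compute and a tool call to move; the robot and the scene stay as the last step left them, time stands still between calls to the robot, and variables do not carry over. Pictures are saved under pics/ and viewed, at most 10 in all, crops included, and the job is handed in when it is done.

Besides the shell and the picture viewer there is one more tool, called after "Emit:" as name([rows], argument=value, ...), one row to a line, values as JSON. jog_arm: Moves the arm, as the interface text tells. Its arguments: {"type":"object","properties":{"motion":{"type":"array"}},"required":["motion"]}

```bash
mkdir -p pics; ls; cat > h.py <<'E'
import numpy as np, cv2
from plant import *
from scipy.spatial.transform import Rotation as R
np.set_printoptions(precision=1,suppress=True)
def cam(n):
    c=calibration(n); f=240/np.tan(np.radians(c["fov_y"])/2)
    K=np.array([[f,0,c["cx"]],[0,f,c["cy"]],[0,0,1.]])
    o=np.array(c["orientation"],float)
    M=R.from_rotvec(o).as_matrix() if o.size==3 else (o if o.size==9 else R.from_quat(o).as_matrix())
    return K,np.array(c["dist_coeffs"],float),np.array(c["eye"],float),M
def ray(C,uv):
    K,d,e,M=C
    p=cv2.undistortPoints(np.array([[uv]],float),K,d)[0,0]
    v=M@np.array([p[0],-p[1],-1]); return e,v/np.linalg.norm(v)
def atz(C,uv,z):
    e,v=ray(C,uv); return e+v*(z-e[2])/v[2]
def proj(C,P):
    K,d,e,M=C
    q=(np.array(P,float).reshape(-1,3)-e)@M; q=q*[1,-1,-1]
    return cv2.projectPoints(q,np.zeros(3),np.zeros(3),K,d)[0][:,0]
def tri(rays):
    A=0;b=0
    for e,v in rays:
        Pm=np.eye(3)-np.outer(v,v);A=A+Pm;b=b+Pm@e
    return np.linalg.solve(A,b)
E
python3 - <<'E'
from h import *
print(get_obs()); 
ims=[]
for n in ["scene","side"]:
    print(calibration(n)); im=snapshot(n); cv2.imwrite(f"pics/{n}0.png",im)
    for t in ["brayer","case","lid","hasp","slab","scraper","catch","hasp_tip","lid_edge","brayer_grip","brayer_roller","brayer_butt","front_bay"]:
        try: print(n,t,[(np.array(b["centre"]).round(0),round(b["score"],2)) for b in boxes_of(n,t)[:4]])
        except Exception as e: print(t,e)
E
```

```text
pics
{'t': 0.0, 'qpos': array([ 1.2,  0.1, -0. ,  1.4,  0. ,  1.6]), 'joint_velocities': array([-0.,  0.,  0., -0., -0., -0.]), 'joint_torque': array([ -0. , -43.6,  35.3,   0. ,  -0. ,   0. ]), 'ee_pos': array([188.2, 489.7, 247.5]), 'tcp_rot': array([-0.6, -3.1,  0. ]), 'force': array([ 0.4,  0.7, -0.3]), 'torque': array([-0. ,  0.1,  0. ]), 'grasp_force': 0.0, 'gripper_width': 1.002832791460317}
{'fov_y': 43.21665767323248, 'cx': 323.52974817755666, 'cy': 250.91124452674265, 'dist_coeffs': array([0., 0., 0., 0., 0.]), 'eye': array([1360.1, -891.3,  891.7]), 'orientation': array([1. , 0.4, 0.7])}
scene brayer [(array([531., 210.,  32.]), 0.9), (array([240., 210.,  23.]), 0.82), (array([ 242., -246.,   27.]), 0.72)]
scene case [(array([ 661., -249.,  120.]), 0.91)]
scene lid [(array([ 670., -216.,  176.]), 0.7)]
scene hasp [(array([ 692., -181.,  250.]), 0.95)]
scene slab [(array([590., 183.,   5.]), 0.76)]
scene scraper [(array([648., 192.,  19.]), 0.95)]
scene catch [(array([ 664., -246.,  121.]), 0.81)]
scene hasp_tip [(array([ 690., -188.,  249.]), 0.68)]
scene lid_edge [(array(
[... 1031 characters left out ...]
aper [(array([646., 199.,  22.]), 0.6), (array([522., 208.,  33.]), 0.57)]
side catch [(array([ 624., -206.,   66.]), 0.56)]
side hasp_tip [(array([ 686., -183.,  251.]), 0.88)]
side lid_edge [(array([ 663., -193.,  166.]), 0.62), (array([ 684., -180.,  249.]), 0.44)]
side brayer_grip [(array([522., 208.,  33.]), 0.97), (array([ 244., -258.,   28.]), 0.69), (array([248., 204.,  23.]), 0.55), (array([595., 455., 102.]), 0.29)]
side brayer_roller [(array([524., 210.,  33.]), 0.96), (array([247., 203.,  25.]), 0.78), (array([ 245., -256.,   29.]), 0.6)]
side brayer_butt [(array([246., 201.,  26.]), 0.97), (array([522., 207.,  33.]), 0.79), (array([ 245., -258.,   26.]), 0.61)]
side front_bay []
```

View both.

View pics/scene0.png

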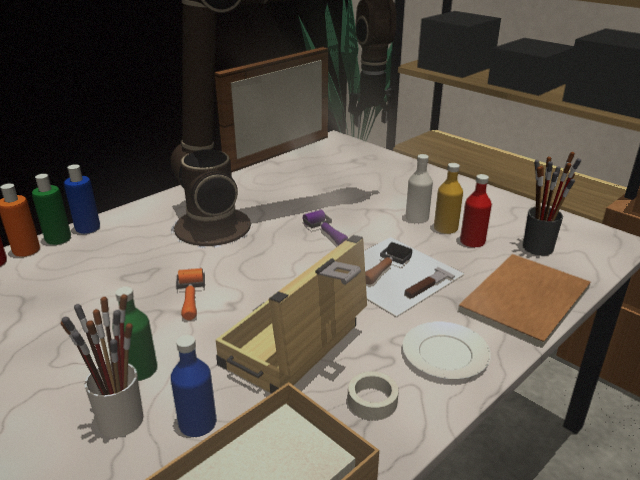

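View pics/side0.png

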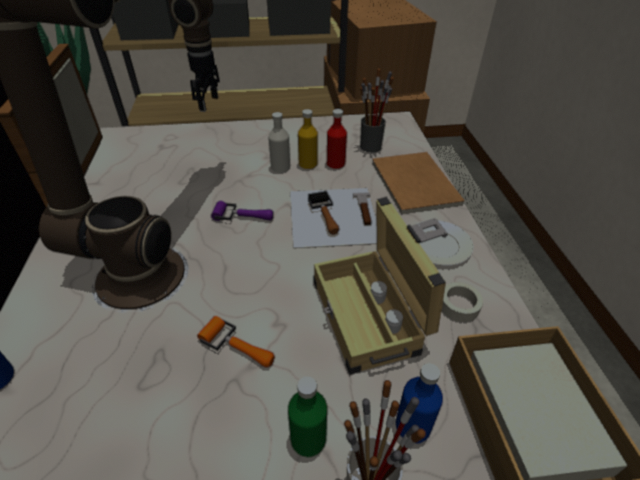

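The scene view shows the true black-roller brayer at (385,262), its roller at (400,252), with the scraper at (428,282) and the case around (300,320). In the side view the brayer runs from (320,198) to (335,230) and the case spans (315–440, 200–370). I'll zoom in on both.

```bash
python3 - <<'E'
import cv2,numpy as np
a=cv2.imread("pics/scene0.png");b=cv2.imread("pics/side0.png")
def z(im,x,y,w,h,s):
    o=cv2.resize(im[y:y+h,x:x+w],None,fx=s,fy=s,interpolation=cv2.INTER_CUBIC)
    for i in range(x+(-x)%20,x+w,20): cv2.putText(o,str(i),((i-x)*s,8),0,.3,(0,0,255)); cv2.line(o,((i-x)*s,10),((i-x)*s,14),(0,0,255))
    for j in range(y+(-y)%20,y+h,20): cv2.putText(o,str(j),(0,(j-y)*s+4),0,.3,(0,0,255)); cv2.line(o,(20,(j-y)*s),(24,(j-y)*s),(0,0,255))
    return cv2.convertScaleAbs(o,alpha=1.5)
cv2.imwrite("pics/z1.png",z(a,210,230,190,145,4)); cv2.imwrite("pics/z2.png",z(b,290,180,180,150+40,3))
E
```

```text
(no output)
```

View pics/z1.png

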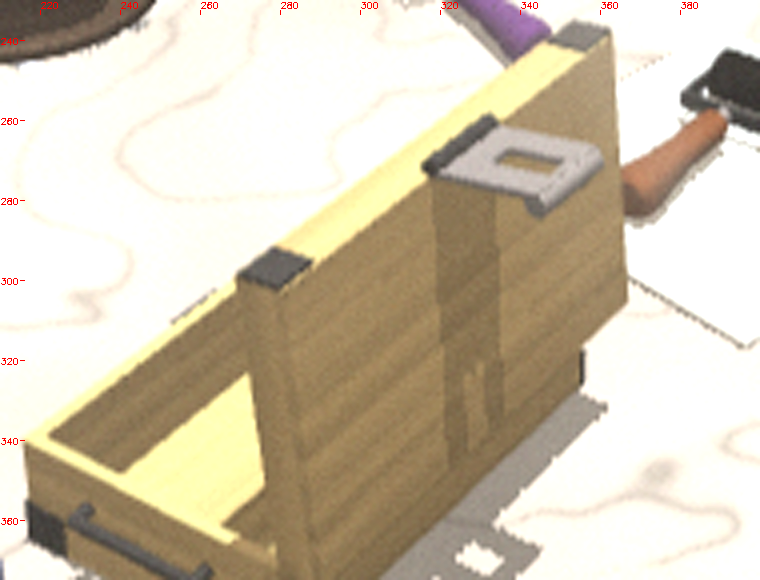

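View pics/z2.png

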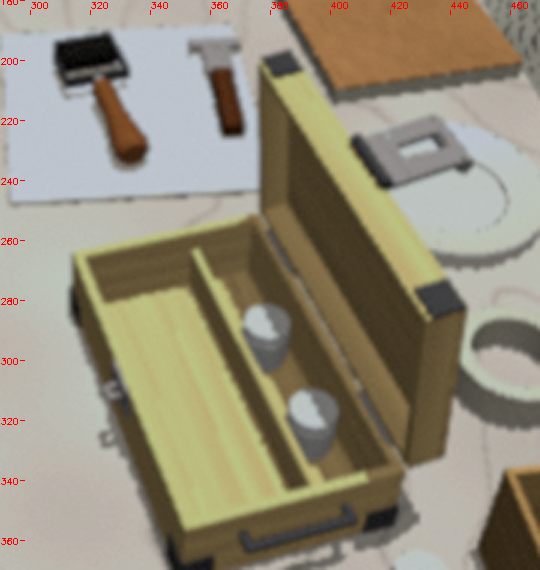

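```bash
cat >> h.py <<'E'
def casept(p,P):  # p: x,y,yaw -> world
    c,s=np.cos(p[2]),np.sin(p[2]); P=np.array(P,float).reshape(-1,3)
    return np.c_[p[0]+c*P[:,0]-s*P[:,1],p[1]+s*P[:,0]+c*P[:,1],P[:,2]]
def lidpt(th,P):
    P=np.array(P,float).reshape(-1,3); d=P-[85,0,71]; c,s=np.cos(th),np.sin(th)
    return np.c_[85+d[:,0]*c+d[:,2]*s,P[:,1],71-d[:,0]*s+d[:,2]*c]
def hasppt(h,L,w): return [-89-L*np.sin(h),w,101-L*np.cos(h)]
E
python3 - <<'E'
from h import *
from scipy.optimize import least_squares
S=cam("side");C=cam("scene")
low=[[-85,140,70],[-85,-140,70],[85,-140,70],[85,140,70]]
lowS=[(314,265),(351,356.7),(424,336.7),(375,251.7)]
lid=[[-85,140,71],[-85,140,101],[-85,-140,101],[-85,-140,71]]
lidS=[(377.3,202),(386.7,196.7),(445,282.7),(433.3,286.7)]
lid2=[[-85,-140,101],[-85,-140,71],[-85,140,101],[-85,140,71]]
lidC=[(280,302.5),(270,298.7),(362.5,237.5),(353.7,235)]
def res(p):
    r=[proj(S,casept(p,low))-lowS, proj(C,casept(p,low[1]))-[(216.7,340)],
       proj(S,casept(p,lidpt(p[3],lid)))-lidS, proj(C,casept(p,lidpt(p[3],lid2)))-lidC]
    return np.concatenate(r).ravel()
f=least_squares(res,[640,-210,0,1.6],loss="soft_l1",x_scale=[10,10,.1,.1])
p=f.x;print(np.round(p,3));print(res(p).reshape(-1,2))
def rh(h):
    H=[hasppt(h[0],67,-26),hasppt(h[0],67,26)]
    return np.concatenate([(proj(C,casept(p,lidpt(p[3],H)))-[(346,281),(361,268)]).ravel()])
g=least_squares(rh,[3.2]);print("hasp",g.x,rh(g.x))
for n in ["lid_edge"]: print(casept(p,lidpt(p[3],[-89,0,101])),casept(p,[-28,0,6]))
# brayer endpoints
for nm,uv in [("roller",((323,200),(399,252))),("butt",((332,231),(369,280)))]:
    for z in (18,24): print(nm,z,atz(S,uv[0],z),atz(C,uv[1],z))
    print(tri([ray(S,uv[0]),ray(C,uv[1])]))
o=get_obs();print(R.from_rotvec(o["tcp_rot"]).as_matrix()); print(cam("wrist")[2])
E
```

```text
[ 564.  -203.5    0.2    1.5]
[[-0.6 -0.9]
 [ 0.5  0.3]
 [ 1.2  0.4]
 [ 0.5 -1.1]
 [-1.8 -1.1]
 [-1.5 -1.7]
 [ 1.   0.5]
 [ 1.9 -0.3]
 [-0.8  0. ]
 [ 1.1 -0.2]
 [-1.7 -0.8]
 [ 1.2  0.3]
 [-1.9 -0.1]]
hasp [3.2] [ 1.  -0.3  0.9  0.2]
[[ 661.4 -186.4  247. ]] [[ 536.4 -208.3    6. ]]
roller 18 [524.  247.6  18. ] [506.5 255.3  18. ]
roller 24 [522.9 239.9  24. ] [512.4 247.4  24. ]
[521.9 233.3  32. ]
butt 18 [531.  97.  18.] [538.5  94.8  18. ]
butt 24 [529.9  90.4  24. ] [544.2  88.   24. ]
[532.1 103.   11.6]
[[-0.9  0.4 -0. ]
 [ 0.4  0.9 -0. ]
 [ 0.  -0.  -1. ]]
[123.8 515.  373.3]
```

```bash
cat >> h.py <<'E'
CASE=None
def go(pos,yaw):
    """print shift (cm) and turn for a tool-down target with tool-x at world angle yaw"""
    o=get_obs(); M=R.from_rotvec(o["tcp_rot"]).as_matrix()
    c,s=np.cos(yaw),np.sin(yaw); T=np.array([[c,s,0],[s,-c,0],[0,0,-1.]])
    print("shift cm",np.round(M.T@(np.array(pos)-o["ee_pos"])/10,2),"turn",np.round(R.from_matrix(M.T@T).as_rotvec(),3))
E
python3 - <<'E'
from h import *
go((525,140,260),1.675)
E
```

```text
shift cm [-44.  -20.6  -1.2] turn [-0.  -0.   1.1]
```

Emit:
jog_arm([
  [0,[-44,-20.6,-1.2],[0,0,1.1]],
  [0,[-44,-20.6,-1.2],[0,0,1.1]],
  [0,[-44,-20.6,-1.2],[0,0,1.1]],
  [0,[-44,-20.6,-1.2],[0,0,1.1]],
  [0,[-44,-20.6,-1.2],[0,0,1.1]],
  [0,[-44,-20.6,-1.2],[0,0,1.1]],
  [0,[-44,-20.6,-1.2],[0,0,1.1]],
  [0,[-44,-20.6,-1.2],[0,0,1.1]],
])

```text
t: 2.07
ee_pos: [420.4, 248.2, 256.9]
tcp_rot: [1.991, 2.43, 0.001]
force: [1.2, 0.5, 0.6]
gripper_width: 1.003
grasp_force: 0.0
```

```bash
python3 - <<'E'
from h import *
go((525,140,260),1.675);print(get_obs()["qpos"])
E
```

```text
shift cm [-12.7   8.1  -0.3] turn [ 0.  -0.   0.1]
[ 0.5  0.1 -0.1  1.4  0.   1.9]
```

Emit:
jog_arm([
  [0,[-12.7,8.1,-0.3],[0,0,0.1]],
  [0,[-12.7,8.1,-0.3],[0,0,0.1]],
  [0,[-12.7,8.1,-0.3],[0,0,0.1]],
  [0,[-12.7,8.1,-0.3],[0,0,0.1]],
  [0,[-12.7,8.1,-0.3],[0,0,0.1]],
  [0,[-12.7,8.1,-0.3],[0,0,0.1]],
  [0,[-12.7,8.1,-0.3],[0,0,0.1]],
])

```text
t: 2.65
ee_pos: [524.0, 142.1, 259.4]
tcp_rot: [-2.103, -2.333, 0.001]
force: [0.0, 0.1, 0.1]
gripper_width: 0.998
grasp_force: 0.0
```

```bash
python3 - <<'E'
from h import *
go((525,140,260),1.675);C=cam("wrist");im=snapshot("wrist");cv2.imwrite("pics/w1.png",im)
m=masks_of("wrist","brayer");print([(x["score"],x["region"].sum()) for x in m])
r=m[0]["region"]; ys,xs=np.nonzero(r)
print([atz(C,q,24) for q in ((xs.mean(),ys.mean()),)])
print(C[2],C[3]); print(proj(C,[[518,243,24],[535,90,24]]))
np.save("m1.npy",r)
# principal axis and extents in the plane z=24
P=np.array([atz(C,(x,y),24)[:2] for x,y in zip(xs[::7],ys[::7])]);c=P.mean(0);w=np.linalg.svd(P-c,full_matrices=False)[2];t=(P-c)@w.T
print(c,w[0],t.min(0),t.max(0), np.arctan2(w[0,1],w[0,0]))
E
```

```text
shift cm [-0.2  0.1 -0.1] turn [-0. -0. -0.]
[(0.88, np.int64(5658)), (0.68, np.int64(147)), (0.59, np.int64(6868))]
[array([283.5, 214.2,  24. ])]
[516.6 210.7 384.4] [[ 1.  -0.1 -0. ]
 [ 0.1  1.   0.3]
 [-0.  -0.3  1. ]]
[[324.6 102.9]
 [325.  261.9]]
[283.5 214.2] [ 1.  -0.3] [-79.3 -32.2] [85.9 38.3] -0.26749967175246514
```

View pics/w1.png

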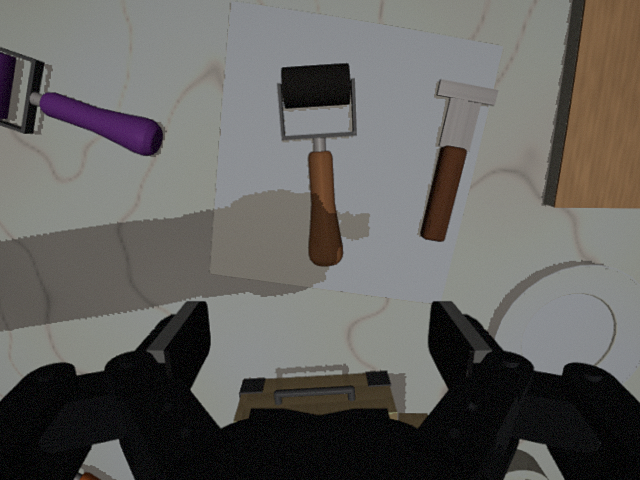

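The wrist view shows the black roller at (317,86) with its handle from (319,150) to the butt at (326,263). The network's best mask was the purple look-alike, on the left.

```bash
python3 - <<'E'
from h import *
C=cam("wrist")
for uv in ((317,86),(319.5,152),(325.5,262)): print(uv,atz(C,uv,24))
a=atz(C,(317,86),24)[:2];b=atz(C,(325.5,262),24)[:2];d=(a-b)/np.linalg.norm(a-b);yaw=np.arctan2(d[1],d[0]);print(np.linalg.norm(a-b),yaw)
# triangulate roller/butt between scene/side/wrist
S=cam("side");E=cam("scene")
print(tri([ray(C,(325.5,250)),ray(S,(333,231)),ray(E,(369,279))]))
print(tri([ray(C,(320,152)),ray(S,(290+103/3,180+82/3)),ray(E,(210+720/4,230+118/4))]))
g=a-d*86; print("grip",g); go((g[0],g[1],120),yaw)
E
```

```text
(317, 86) [509.2 257.5  24. ]
(319.5, 152) [517.6 199.3  24. ]
(325.5, 262) [535.4  90.6  24. ]
168.97214187822706 1.7266027397479258
[534.2 100.4  15.5]
[520.2 199.5  25.6]
grip [522.5 172.6]
shift cm [ 3.   0.2 14. ] turn [-0.  -0.  -0.1]
```

```bash
python3 - <<'E'
from h import *
go((522.5,172,28),1.727)
E
```

```text
shift cm [ 2.9  0.2 23.2] turn [-0.  -0.  -0.1]
```

Emit:
jog_arm([
  [0,[2.9,0.2,4],[0,0,-0.052]],
  [0,[2.9,0.2,8],[0,0,-0.052]],
  [0,[2.9,0.2,12],[0,0,-0.052]],
  [0,[2.9,0.2,15],[0,0,-0.052]],
  [0,[2.9,0.2,18],[0,0,-0.052]],
  [0,[2.9,0.2,21],[0,0,-0.052]],
  [0,[2.9,0.2,22.5],[0,0,-0.052]],
  [0,[2.9,0.2,23.1],[0,0,-0.052]],
])

```text
t: 3.42
ee_pos: [520.6, 171.6, 25.8]
tcp_rot: [-2.037, -2.388, 0.006]
force: [-0.4, -1.1, 0.3]
gripper_width: 1.007
grasp_force: 0.0
```

```bash
sed -i 's/np.set_printoptions.*/np.set_printoptions(precision=3,suppress=True)/' h.py; python3 - <<'E'
from h import *
go((522.5,172,28),1.727);o=get_obs();print(o["force"],o["ee_pos"])
E
```

```text
shift cm [ 0.01  0.19 -0.22] turn [-0.004  0.001  0.002]
[-0.37  -1.083  0.25 ] [520.593 171.585  25.779]
```

Emit:
jog_arm([
  [0,[0,0.2,-0.1],[0,0,0]],
  [1,[0,0.2,-0.1],[0,0,0]],
  [1,[0,0.2,-0.1],[0,0,0]],
  [1,[0,0.2,-0.1],[0,0,0]],
  [1,[0,0.2,-0.1],[0,0,0]],
  [1,[0,0.2,-0.1],[0,0,0]],
  [1,[0,0.2,-0.1],[0,0,0]],
  [1,[0,0.2,-0.1],[0,0,0]],
])

```text
t: 4.08
ee_pos: [526.0, 171.5, 30.6]
tcp_rot: [2.041, 2.387, 0.003]
force: [-0.4, -0.1, 6.0]
gripper_width: 0.253
grasp_force: 58.8
```

Emit:
jog_arm([
  [1,[0,0,-1],[0,0,0]],
  [1,[0,0,-3],[0,0,0]],
  [1,[0,0,-6],[0,0,0]],
  [1,[0,0,-9],[0,0,0]],
  [1,[0,0,-12],[0,0,0]],
  [1,[0,0,-14],[0,0,0]],
  [1,[0,0,-14],[0,0,0]],
  [1,[0,0,-14],[0,0,0]],
])

```text
t: 4.75
ee_pos: [525.9, 171.5, 170.6]
tcp_rot: [2.041, 2.387, 0.003]
force: [-0.8, 0.6, -2.2]
gripper_width: 0.251
grasp_force: 58.9
```

```bash
python3 - <<'E'
from h import *
o=get_obs();print(o["ee_pos"],o["grasp_force"],o["gripper_width"],o["force"],o["torque"])
# refit case using hand points (values at higher precision)
from scipy.optimize import least_squares
S=cam("side");C=cam("scene")
low=[[-85,140,70],[-85,-140,70],[85,-140,70],[85,140,70]]
lowS=[(314,265),(351,356.7),(424,336.7),(375,251.7)]
lid=[[-85,140,71],[-85,140,101],[-85,-140,101],[-85,-140,71]]
lidS=[(377.3,202),(386.7,196.7),(445,282.7),(433.3,286.7)]
lid2=[[-85,-140,101],[-85,-140,71],[-85,140,101],[-85,140,71]]
lidC=[(280,302.5),(270,298.7),(362.5,237.5),(353.7,235)]
def res(p):
    r=[proj(S,casept(p,low))-lowS, proj(C,casept(p,low[1]))-[(216.7,340)],
       proj(S,casept(p,lidpt(p[3],lid)))-lidS, proj(C,casept(p,lidpt(p[3],lid2)))-lidC]
    return np.concatenate(r).ravel()
p=least_squares(res,[640,-210,0,1.6],loss="soft_l1",x_scale=[10,10,.1,.1]).x;print("case",p)
def rh(h): return (proj(C,casept(p,lidpt(p[3],[hasppt(h[0],67,-26),hasppt(h[0],67,26)])))-[(346,281),(361,268)]).ravel()
print("hasp",least_squares(rh,[3.2]).x)
go((casept(p,[-28,-0,0])[0][0],casept(p,[-28,0,0])[0][1],165),1.5708+p[2])
E
```

```text
[525.883 171.455 170.595] 58.86084169149399 0.25115466764375854 [-0.78   0.636 -2.239] [-0.008  0.025  0.019]
case [ 563.951 -203.453    0.173    1.479]
hasp [3.154]
shift cm [-37.68  -4.86   0.54] turn [ 0.002 -0.    -0.018]
```

Emit:
jog_arm([
  [1,[-37.7,-4.9,0],[0,0,-0.018]],
  [1,[-37.7,-4.9,0],[0,0,-0.018]],
  [1,[-37.7,-4.9,0],[0,0,-0.018]],
  [1,[-37.7,-4.9,0],[0,0,-0.018]],
  [1,[-37.7,-4.9,0],[0,0,-0.018]],
  [1,[-37.7,-4.9,0],[0,0,-0.018]],
  [1,[-37.7,-4.9,0],[0,0,-0.018]],
  [1,[-37.7,-4.9,0],[0,0,-0.018]],
])

```text
t: 5.42
ee_pos: [532.8, -163.6, 167.3]
tcp_rot: [-2.018, -2.403, 0.002]
force: [2.1, 0.3, -1.7]
gripper_width: 0.252
grasp_force: 58.9
```

Emit:
jog_arm([
  [1,[0,0,0],[0,0,0]],
  [1,[0,0,0],[0,0,0]],
])

```text
t: 5.58
ee_pos: [532.9, -163.9, 167.1]
tcp_rot: [-2.023, -2.399, 0.002]
force: [0.6, 0.6, -0.5]
gripper_width: 0.259
grasp_force: 58.9
```

```bash
python3 - <<'E'
from h import *
go((536.4,-208.3,165),1.744)
C=cam("wrist");im=snapshot("wrist");cv2.imwrite("pics/w2.png",im)
E
```

```text
shift cm [-4.43 -0.4   0.2 ] turn [-0.003 -0.002 -0.004]
```

View pics/w2.png

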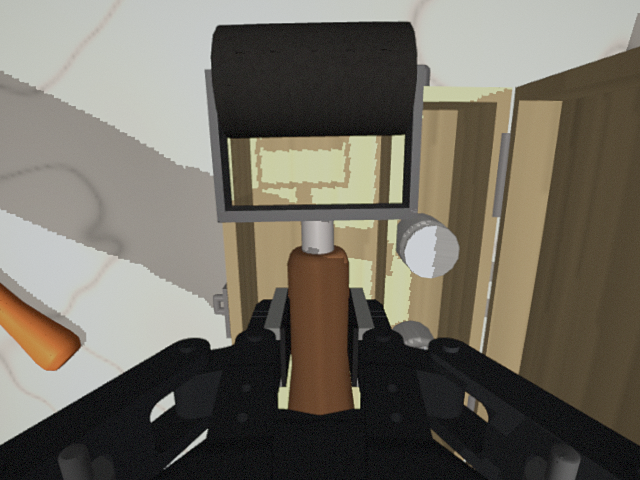

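The brayer is held straight, with its roller at (316,75). The case's rear rim corner is near (513,88), the catch at (221,303), and the divider top around x=375 to 385 below the fork. I'll check the case fit against these.

```bash
python3 - <<'E'
from h import *
C=cam("wrist");p=[563.951,-203.453,0.173,1.479]
P=[[85,140,70],[77,132,70],[-100,0,56],[-85,0,70],[-77,0,70],[27,0,50],[21,0,50],[21,60,50],[27,60,50]]
print(np.c_[P,proj(C,casept(p,P))].round(0))
print(np.array(proj(C,casept(p,lidpt(1.479,[[-85,140,71]])))))
im=cv2.imread("pics/w2.png");
for r in (175,240,265): print(r,im[r,222:270:3].sum(1),)
print(im[240,370:420:3].sum(1),im[275,355:420:3].sum(1))
E
```

```text
[[  85.  140.   70.  510.   94.]
 [  77.  132.   70.  495.  109.]
 [-100.    0.   56.  211.  309.]
 [ -85.    0.   70.  228.  318.]
 [ -77.    0.   70.  240.  318.]
 [  27.    0.   50.  391.  306.]
 [  21.    0.   50.  382.  306.]
 [  21.   60.   50.  386.  224.]
 [  27.   60.   50.  395.  224.]]
[[923.437  -9.1  ]]
175 [168  65  61 572 227 229 227 237 232 242 532 580 420 436 577 573]
240 [449 437 439 439 447 221 220 215 217 200 212 404 440 432 425 430]
265 [446 451 430 437 437 398 204 203 219 210 228 227 433 434 429 432]
[439 446 451 206 233 200 462 578 581 250 271 354 333 617 615 616 621] [567 570 558 570 578 580 436 264 221 226 346 425 429 573 574 580 572 571
 571 404 410 492]
```

Emit:
jog_arm([
  [1,[-2.5,-0.3,0],[0,0,0]],
  [1,[-4.4,-0.4,0.5],[0,0,0]],
  [1,[-4.4,-0.4,3],[0,0,0]],
  [1,[-4.4,-0.4,6],[0,0,0]],
  [1,[-4.4,-0.4,9],[0,0,0]],
  [1,[-4.4,-0.4,11.5],[0,0,0]],
  [1,[-4.4,-0.4,12.8],[0,0,0]],
  [1,[-4.4,-0.4,13.2],[0,0,0]],
])

```text
t: 6.3
ee_pos: [535.5, -203.2, 33.6]
tcp_rot: [-2.013, -2.404, 0.003]
force: [-0.7, -0.2, -1.9]
gripper_width: 0.255
grasp_force: 58.9
```

Emit:
jog_arm([
  [1,[0,0,0],[0,0,0]],
  [1,[0,0,0.2],[0,0,0]],
])

```text
t: 6.47
ee_pos: [538.5, -205.1, 36.2]
tcp_rot: [2.018, 2.407, 0.001]
force: [-0.0, 1.1, -1.1]
gripper_width: 0.254
grasp_force: 58.9
```

Emit:
jog_arm([
  [1,[0,0,0.2],[0,0,0]],
  [1,[0,0,0.3],[0,0,0]],
  [1,[0,0,0.3],[0,0,0]],
])

```text
t: 6.72
ee_pos: [538.4, -206.0, 33.2]
tcp_rot: [2.019, 2.405, 0.001]
force: [0.3, 0.2, -1.6]
gripper_width: 0.255
grasp_force: 58.9
```

Emit:
jog_arm([
  [1,[0,0,0.2],[0,0,0]],
  [1,[0,0,0.2],[0,0,0]],
  [0.5,[0,0,0.2],[0,0,0]],
  [0.5,[0,0,0.2],[0,0,0]],
  [0.5,[0,0,0.2],[0,0,0]],
  [0.5,[0,0,0.2],[0,0,0]],
  [0.5,[0,0,0.2],[0,0,0]],
])

```text
t: 7.3
ee_pos: [542.6, -206.8, 33.4]
tcp_rot: [2.014, 2.4, 0.007]
force: [9.4, 0.5, 4.4]
gripper_width: 0.5
grasp_force: 0.0
```

Emit:
jog_arm([
  [0.5,[0,0,-1],[0,0,0]],
  [0.5,[0,0,-3],[0,0,0]],
  [0.5,[0,0,-6],[0,0,0]],
  [0.5,[0,0,-10],[0,0,0]],
  [0.5,[0,0,-14],[0,0,0]],
  [0.5,[0,0,-18],[0,0,0]],
  [1,[0,0,-21],[0,0,0]],
  [1,[0,0,-21],[0,0,0]],
])

```text
t: 7.97
ee_pos: [540.0, -206.8, 248.4]
tcp_rot: [2.013, 2.398, 0.006]
force: [0.4, 0.6, 0.8]
gripper_width: 0.225
grasp_force: 0.0
```

```bash
python3 - <<'E'
from h import *
o=get_obs();print(o["ee_pos"],o["force"],o["qpos"])
im=snapshot("side");cv2.imwrite("pics/s2.png",cv2.convertScaleAbs(cv2.resize(im[170:390,250:480],None,fx=2.5,fy=2.5),alpha=1.5))
E
```

```text
[ 539.995 -206.801  248.419] [0.44  0.588 0.769] [-0.366  0.219  0.072  1.413 -0.     1.031]
```

View pics/s2.png

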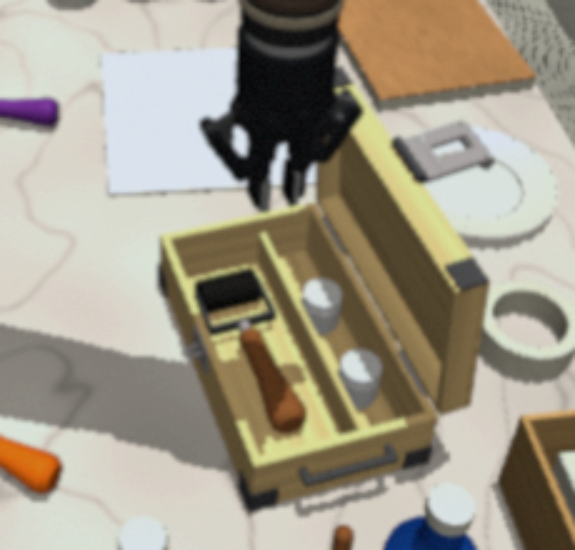

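The brayer lies flat in the front bay, roller at the far end. Next I'll go up and over to the back of the lid.

```bash
python3 - <<'E'
from h import *
p=[563.951,-203.453,0.173]
q=casept(p,[130,95,0])[0]; print(q)
go((540,-207,325),p[2]+np.pi); go((q[0],q[1],325),p[2]+np.pi)
E
```

```text
[675.657 -87.493   0.   ]
shift cm [-0.08  0.1  -8.  ] turn [ 0.002  0.008 -1.57 ]
shift cm [ 9.34 15.53 -7.93] turn [ 0.002  0.008 -1.57 ]
```

Emit:
jog_arm([
  [1,[0,0,-4],[0,0,-0.12]],
  [1,[0,0,-8],[0,0,-0.24]],
  [1,[2.5,3.5,-8],[0,0,-0.36]],
  [1,[4.5,7,-8],[0,0,-0.48]],
  [1,[6.5,10,-8],[0,0,-0.6]],
  [1,[8,13,-8],[0,0,-0.72]],
  [1,[9.3,15.5,-8],[0,0,-0.84]],
  [1,[9.3,15.5,-8],[0,0,-0.96]],
])

```text
t: 8.68
ee_pos: [677.6, -83.9, 316.2]
tcp_rot: [-0.664, -3.066, -0.001]
force: [0.2, -0.2, -1.1]
gripper_width: -0.003
grasp_force: 0.0
```

Emit:
jog_arm([
  [1,[0,0,0],[0,0,-0.12]],
  [1,[0,0,0],[0,0,-0.24]],
  [1,[0,0,0],[0,0,-0.36]],
  [1,[0,0,0],[0,0,-0.48]],
  [1,[0,0,0],[0,0,-0.6]],
  [1,[0,0,0],[0,0,-0.61]],
  [1,[0,0,0],[0,0,-0.61]],
])

```text
t: 9.27
ee_pos: [674.3, -87.5, 319.3]
tcp_rot: [0.267, -3.128, -0.001]
force: [0.0, -0.6, -0.4]
gripper_width: 0.001
grasp_force: 0.0
```

```bash
cat >> h.py <<'E'
CP=[563.951,-203.453,0.173]
def tocase(w):
    c,s=np.cos(CP[2]),np.sin(CP[2]); d=np.array(w)-[CP[0],CP[1],0]
    return np.array([c*d[0]+s*d[1],-s*d[0]+c*d[1],d[2]])
E
python3 - <<'E'
from h import *
o=get_obs();t=tocase(o["ee_pos"]);print(o["ee_pos"],t,o["qpos"],o["gripper_width"])
q=casept(CP,[130,95,0])[0];go((q[0],q[1],240),CP[2]+np.pi)
def tcp(th,r=150,w=11,pen=0):
    n=np.array([np.sin(th),np.cos(th)]);k=np.array([85,71])+r*np.array([-np.cos(th),np.sin(th)])+(30-pen)*n
    return k[0]+w,k[1]+17
for th in np.arange(1.5,-.05,-.125): print(round(th,3),np.round(tcp(th),0))
E
```

```text
[674.341 -87.51  319.307] [128.701  95.209 319.307] [-0.129  0.471  0.581  1.683  0.    -0.3  ] 0.0009527853118555714
shift cm [-0.14 -0.02  7.93] turn [ 0.001 -0.002 -0.002]
1.5 [115. 240.]
1.375 [ 96. 241.]
1.25 [ 77. 240.]
1.125 [ 58. 236.]
1.0 [ 40. 230.]
0.875 [ 23. 222.]
0.75 [  7. 212.]
0.625 [ -8. 200.]
0.5 [-21. 186.]
0.375 [-33. 171.]
0.25 [-42. 154.]
0.125 [-49. 136.]
0.0 [-54. 118.]
```

Emit:
jog_arm([
  [1,[-0.1,0,3],[0,0,0]],
  [1,[-0.1,0,6],[0,0,0]],
  [1,[-0.1,0,7.9],[0,0,0]],
  [1,[-0.1,0,7.9],[0,0,0]],
  [1,[0.7,0,7.9],[0,0,0]],
  [1,[1.4,0,7.9],[0,0,0]],
  [1,[2.4,0,7.9],[0,0,0]],
  [1,[3.3,0,7.9],[0,0,0]],
])

```text
t: 9.93
ee_pos: [642.9, -93.2, 243.9]
tcp_rot: [-0.27, 3.125, -0.0]
force: [5.8, 1.4, -1.7]
gripper_width: -0.002
grasp_force: 2.2
```

```bash
python3 - <<'E'
from h import *
o=get_obs();print(tocase(o["ee_pos"]),o["force"])
E
```

```text
[ 96.713  95.071 243.913] [ 5.797  1.351 -1.703]
```

Emit:
jog_arm([
  [1,[1.9,0,0],[0,0,0]],
  [1,[3.8,0,0.4],[0,0,0]],
  [1,[5.6,0,1],[0,0,0]],
  [1,[7.3,0,1.8],[0,0,0]],
  [1,[8.9,0,2.8],[0,0,0]],
  [1,[10.4,0,4],[0,0,0]],
  [1,[11.7,0,5.4],[0,0,0]],
  [1,[12.9,0,6.9],[0,0,0]],
])

```text
t: 10.6
ee_pos: [515.1, -115.9, 175.7]
tcp_rot: [-0.269, 3.124, -0.003]
force: [1.2, 0.4, 2.1]
gripper_width: -0.001
grasp_force: 1.1
```

```bash
python3 - <<'E'
from h import *
o=get_obs();print(tocase(o["ee_pos"]),o["force"])
E
```

```text
[-33.018  94.676 175.747] [1.236 0.433 2.139]
```

Emit:
jog_arm([
  [1,[0.9,0,1.7],[0,0,0]],
  [1,[1.6,0,3.5],[0,0,0]],
  [1,[2.1,0,4.6],[0,0,0]],
  [1,[2.1,0,5.3],[0,0,0]],
  [1,[2.1,0,5.7],[0,0,0]],
  [1,[2.1,0,5.9],[0,0,0]],
  [1,[2.1,0,5.9],[0,0,0]],
])

```text
t: 11.18
ee_pos: [494.0, -119.4, 117.9]
tcp_rot: [-0.27, 3.128, -0.003]
force: [-13.0, 2.3, 23.9]
gripper_width: -0.001
grasp_force: 11.9
```

```bash
python3 - <<'E'
from h import *
o=get_obs();print(tocase(o["ee_pos"]),o["force"])
E
```

```text
[-54.412  94.875 117.858] [-13.041   2.263  23.868]
```

Emit:
jog_arm([
  [1,[0,0,0.2],[0,0,0]],
  [1,[0,0,0.2],[0,0,0]],
  [1,[0,0,0],[0,0,0]],
  [1,[0,0,-3],[0,0,0]],
  [1,[0,0,-6],[0,0,0]],
  [1,[0,0,-9],[0,0,0]],
  [1,[0,0,-11],[0,0,0]],
  [1,[0,0,-11],[0,0,0]],
])

```text
t: 11.85
ee_pos: [496.9, -119.6, 230.0]
tcp_rot: [-0.27, 3.12, -0.005]
force: [0.1, -0.8, 0.5]
gripper_width: 0.002
grasp_force: 0.0
```

```bash
python3 - <<'E'
from h import *
o=get_obs();print(tocase(o["ee_pos"]),o["force"])
a=snapshot("side");b=snapshot("scene")
A=cv2.resize(a[190:390,270:440],(400,470));B=cv2.resize(b[220:400,200:370],(400,424))
o=np.zeros((470,800,3),np.uint8);o[:,:400]=A;o[:424,400:]=B;cv2.imwrite("pics/s3.png",cv2.convertScaleAbs(o,alpha=1.5))
S=cam("side")
L=[[-85,140,101],[-85,-140,101],[85,-140,101]]
print((proj(S,casept(CP,L))-[270,190])*400/170)
E
```

```text
[-51.597  94.181 230.035] [ 0.123 -0.81   0.472]
[[102.115 154.028]
 [193.519 373.063]
 [370.763 326.057]]
```

View pics/s3.png

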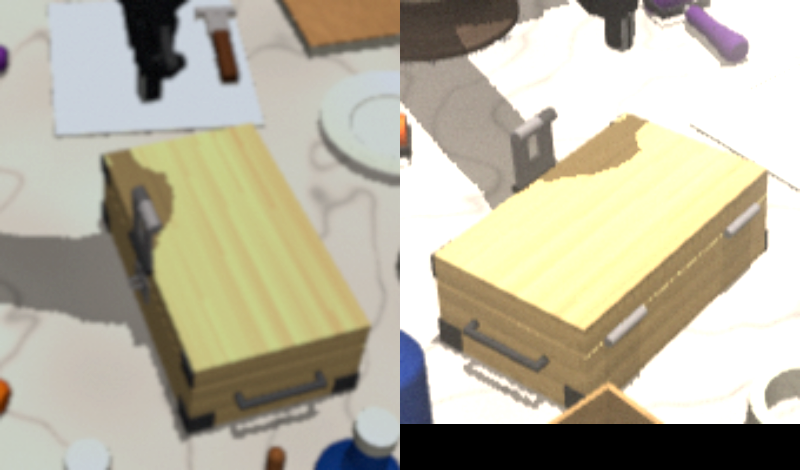

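The lid is closed and matches the fit; the hasp stands upright at about (145,225) in the left half. I'll approach from behind it.

Emit:
jog_arm([
  [1,[-0.8,-4,0],[0,0,0]],
  [1,[-1.5,-8,0],[0,0,0]],
  [1,[-1.5,-9.4,0],[0,0,0]],
  [1,[-1.5,-9.4,2],[0,0,0]],
  [1,[-1.5,-9.4,5],[0,0,0]],
  [1,[-1.5,-9.4,6.5],[0,0,0]],
  [1,[-1.5,-9.4,6.5],[0,0,0]],
  [1,[-1.5,-9.4,6.5],[0,0,0]],
])

```text
t: 12.62
ee_pos: [524.3, -208.6, 157.3]
tcp_rot: [0.271, -3.127, -0.002]
force: [-0.5, -0.3, 0.6]
gripper_width: 0.002
grasp_force: 0.0
```

```bash
python3 - <<'E'
from h import *
o=get_obs();print(tocase(o["ee_pos"]),o["force"])
go((0,0,0),CP[2]+np.pi)
for h in (3.14,2.8,2.5,2.2,1.9,1.6,1.3,1.0,.8,.6,.4,.3):
    d=np.array([-np.sin(h),-np.cos(h)]);n=np.array([-np.cos(h),np.sin(h)])
    c=np.array([-89,101])+60*d+8*n
    if h>1.7: k=c+7*n; t=(k[0]+11,k[1]+17-5)
    else: t=(c[0]-4,c[1]+7+17)
    print(h,np.round(t,0),c.round(0))
E
```

```text
[-39.962   1.756 157.287] [-0.469 -0.275  0.554]
shift cm [48.01 29.54 15.91] turn [ 0.002 -0.003 -0.   ]
3.14 [-63. 173.] [-81. 161.]
2.8 [-84. 175.] [-102.  160.]
2.5 [-102.  170.] [-118.  154.]
2.2 [-118.  160.] [-133.  143.]
1.9 [-130.  147.] [-143.  128.]
1.6 [-153.  135.] [-149.  111.]
1.3 [-153.  117.] [-149.   93.]
1.0 [-148.   99.] [-144.   75.]
0.8 [-142.   89.] [-138.   65.]
0.6 [-133.   80.] [-129.   56.]
0.4 [-124.   73.] [-120.   49.]
0.3 [-118.   70.] [-114.   46.]
```

Emit:
jog_arm([
  [1,[2.5,0,-0.5],[0,0,0]],
  [1,[3.6,0,-0.7],[0,0,0]],
  [1,[4.6,0,-0.7],[0,0,0]],
  [1,[6.4,0,-0.5],[0,0,0]],
  [1,[8,0,0.2],[0,0,0]],
  [1,[9.2,0,1.5],[0,0,0]],
  [1,[10.4,0,2.2],[0,0,0]],
  [1,[11.2,0,3],[0,0,0]],
])

```text
t: 13.28
ee_pos: [414.2, -228.6, 129.2]
tcp_rot: [-0.271, 3.128, -0.002]
force: [0.4, 0.1, 0.1]
gripper_width: -0.004
grasp_force: 0.1
```

```bash
python3 - <<'E'
from h import *
o=get_obs();print(tocase(o["ee_pos"]),o["force"])
E
```

```text
[-151.893    1.019  129.217] [0.422 0.086 0.116]
```

Emit:
jog_arm([
  [1,[0.2,0,1.3],[0,0,0]],
  [1,[-0.3,0,3.1],[0,0,0]],
  [1,[-0.9,0,4.1],[0,0,0]],
  [1,[-1.8,0,5],[0,0,0]],
  [1,[-2.7,0,5.7],[0,0,0]],
  [1,[-3,0,5.8],[0,0,0]],
])

```text
t: 13.78
ee_pos: [446.0, -222.9, 69.9]
tcp_rot: [-0.273, 3.129, 0.0]
force: [0.1, 0.1, 0.5]
gripper_width: -0.0
grasp_force: 0.2
```

```bash
python3 - <<'E'
from h import *
o=get_obs();print(tocase(o["ee_pos"]),o["force"])
a=snapshot("side");b=snapshot("scene")
print([(tocase(x["centre"]),x["score"]) for x in boxes_of("side","hasp")])
A=cv2.resize(a[220:360,290:430],(400,400),interpolation=2);B=cv2.resize(b[220:400,200:370],(400,424))
o=np.zeros((470,800,3),np.uint8);o[:400,:400]=A;o[:424,400:]=B;cv2.imwrite("pics/s4.png",cv2.convertScaleAbs(o,alpha=2))
E
```

```text
[-119.509    1.127   69.885] [0.112 0.096 0.517]
[(array([-102.339,   -9.066,   77.1  ]), 0.79)]
```

View pics/s4.png

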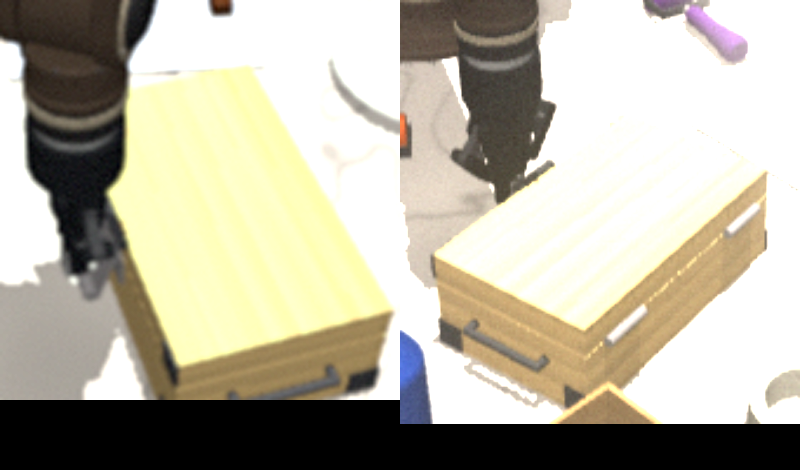

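The hasp has followed the tool down, with its lip just under the fingertips at (95,285) in the left half. Next: back off, lower, and push in.

Emit:
jog_arm([
  [1,[2.5,0,0],[0,0,0]],
  [1,[2.5,0,0.4],[0,0,0]],
  [1,[2.5,0,1.3],[0,0,0]],
  [1,[2.5,0,1.3],[0,0,0]],
  [1,[1.5,0,1.3],[0,0,0]],
  [1,[0.5,0,1.3],[0,0,0]],
  [1,[0,0,1.3],[0,0,0]],
  [1,[-0.3,0,1.3],[0,0,0]],
])

```text
t: 14.6
ee_pos: [449.0, -222.5, 57.6]
tcp_rot: [-0.273, 3.129, -0.0]
force: [-0.5, -0.6, 1.2]
gripper_width: -0.002
grasp_force: 0.3
```

Emit:
jog_arm([
  [1,[-0.2,0,0],[0,0,0]],
  [1,[-0.4,0,0],[0,0,0]],
  [1,[-0.4,0,0],[0,0,0]],
])

```text
t: 14.85
ee_pos: [451.7, -221.8, 57.5]
tcp_rot: [-0.272, 3.13, 0.0]
force: [-0.9, 0.6, 0.1]
gripper_width: 0.001
grasp_force: 0.0
```

```bash
python3 - <<'E'
from h import *
o=get_obs();print(tocase(o["ee_pos"]),o["force"])
E
```

```text
[-113.692    1.246   57.499] [-0.9    0.643  0.083]
```

Little force so far; press in further until it stops.

Emit:
jog_arm([
  [1,[-0.3,0,0],[0,0,0]],
  [1,[-0.6,0,0],[0,0,0]],
  [1,[-0.8,0,0],[0,0,0]],
  [1,[-0.8,0,0],[0,0,0]],
])

```text
t: 15.18
ee_pos: [453.5, -221.3, 57.0]
tcp_rot: [0.268, -3.118, 0.004]
force: [-19.3, -5.1, 12.9]
gripper_width: 0.001
grasp_force: 11.7
```

```bash
python3 - <<'E'
from h import *
o=get_obs();print(tocase(o["ee_pos"]),o["force"])
E
```

```text
[-111.84     1.404   57.016] [-19.283  -5.053  12.855]
```

Emit:
jog_arm([
  [1,[-0.2,0,0],[0,0,0]],
  [1,[-0.2,0,0],[0,0,0]],
  [1,[1,0,0],[0,0,0]],
  [1,[4,0,0],[0,0,0]],
  [1,[7,0,-2],[0,0,0]],
  [1,[9,0,-6],[0,0,0]],
  [1,[11,0,-10],[0,0,0]],
  [1,[12,4,-14],[0,0,0]],
])

```text
t: 15.85
ee_pos: [339.6, -216.4, 185.0]
tcp_rot: [-0.265, 3.129, -0.004]
force: [0.9, 1.2, 1.5]
gripper_width: 0.0
grasp_force: 0.0
```

Emit:
jog_arm([
  [1,[0,4,-2],[0,0,0]],
  [1,[0,8,-3],[0,0,0]],
  [1,[0,12,-3],[0,0,0]],
  [1,[0,16,-3],[0,0,0]],
  [1,[0,20,-3],[0,0,0]],
  [1,[0,20,-3],[0,0,0]],
])

```text
t: 16.35
ee_pos: [304.6, -11.2, 213.2]
tcp_rot: [-0.289, 3.127, 0.004]
force: [-1.0, 0.5, -0.3]
gripper_width: -0.004
grasp_force: 0.0
```

```bash
python3 - <<'E'
from h import *
a=snapshot("side")
S=cam("side")
x,y,w=300,245,70
A=cv2.resize(a[y:y+w,x:x+w],(560,560),interpolation=2)
A=cv2.convertScaleAbs(A,alpha=2.5)
for h,col in ((0,(0,0,255)),(.3,(255,0,0))):
    d=np.array([-np.sin(h),-np.cos(h)]);n=np.array([-np.cos(h),np.sin(h)])
    c=np.array([-89,101])+60*d+15*n
    q=(proj(S,casept(CP,[[c[0],-26,c[1]],[c[0],26,c[1]]]))-[x,y])*8
    cv2.line(A,tuple(int(v) for v in q[0]),tuple(int(v) for v in q[1]),col,1)
cv2.imwrite("pics/s5.png",A)
E
```

```text
(no output)
```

View pics/s5.png

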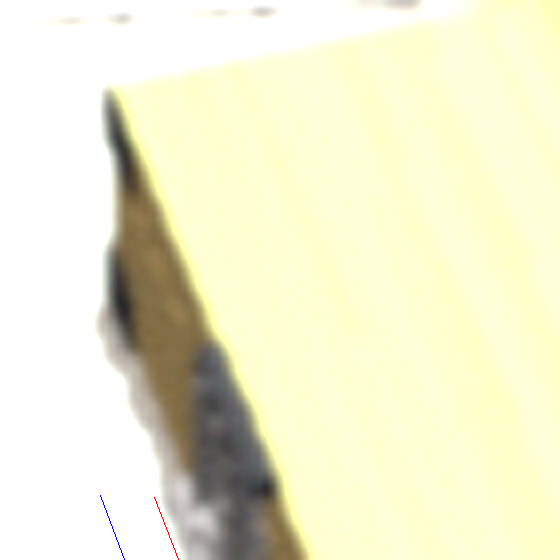

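The lip's outer edge at about (175,500) lies on or just inside the red line predicted for 0 rad, well away from the blue 0.3 rad line. One numeric check with the mask before handing in.

```bash
python3 - <<'E'
from h import *
S=cam("side");snapshot("side")
for m in masks_of("side","hasp")[:2]:
    r=m["region"];ys,xs=np.nonzero(r);print(m["score"],r.sum(),xs.min(),xs.max(),ys.min(),ys.max())
    for h in (0,.1,.2,.3,.4):
        P=[]
        for L,o in ((-2,0),(-2,4),(53,0),(53,15),(67,15),(67,0)):
            x,_,z=hasppt(h,L,0); 
            for w in (-26,26): P.append([x-o*np.cos(h),w,z+o*np.sin(h)])
        q=proj(S,casept(CP,P));k=np.zeros(r.shape,np.uint8);cv2.fillConvexPoly(k,cv2.convexHull(q.astype(np.float32)).round().astype(int),1)
        print(h,((k>0)&r).sum()/((k>0)|r).sum(),q.min(0),q.max(0))
o=get_obs();print(o["force"],o["t"])
E
```

```text
0.67 338 321 335 287 323
0 0.6314606741573033 [319.356 288.693] [332.806 326.159]
0.1 0.5281124497991968 [316.721 288.677] [332.891 326.367]
0.2 0.4416961130742049 [314.158 288.666] [332.975 326.385]
0.3 0.36538461538461536 [311.691 288.662] [333.057 326.209]
0.4 0.312874251497006 [309.342 288.571] [333.137 325.93 ]
0.16 2665 286 329 376 457
0 0.0 [319.356 288.693] [332.806 326.159]
0.1 0.0 [316.721 288.677] [332.891 326.367]
0.2 0.0 [314.158 288.666] [332.975 326.385]
0.3 0.0 [311.691 288.662] [333.057 326.209]
0.4 0.0 [309.342 288.571] [333.137 325.93 ]
[-0.727 -1.233  0.248] 16.5
```

The mask fits best at 0 rad, so the hasp is flat. Handing in.

```bash
python3 -c "
from plant import *
print(job_done())"
```

```text
the job is handed in; nothing more can be done
None
```

I handed the job in at about 16.5 s, with the ink roller flat in the front bay, the lid closed and the hasp flat over the catch (all as measured; `job_done()` gave no verdict); I did not re-measure the scraper and bottles, but no move went near them.

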